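# Rock the steel tub to pour its wooden cord balls into the tray

## Task

Pour the two wooden cord balls out of the large steel tub on the wooden step into the grey tray below it. The tub is too heavy to carry: take it by its crossbar and rock it forward on its front foot rail, leaving that rail where it stands on the step, until both balls have rolled into the tray. Then rock the tub back so that it stands upright in its place, and let go.

Things in the scene. Friction and masses are not known exactly. Their poses are not given: they have to be found in the camera images.
- tub_bar (a point): Middle of the crossbar, a wooden sleeve (14 mm thick, 126 mm long) turning freely on its rod, of the large open steel tub on the step. It runs along the tub's x axis; 36 mm free beneath it. Tub axes: -y is the pouring side (to the tray), z up when upright. Tub: loose, 0.8 kg, 140 mm wide, base 120 mm deep, back and sides 153 mm high, pouring wall leaning out 41 degrees to a lip 97 mm high.
- tub_foot (a point): Middle of the axis of the tub's front foot rail, an 18 mm round rail along x on which the tub rocks, 99 mm above the bench (step top at 90 mm; a fixed 10 mm rod on it, the toe stop, 1 to 5 mm ahead of the rail). Same axes as tub_bar, whose bar lies 106 mm behind (+y) and 188 mm above this axis; the lip is 59 mm ahead and 88 mm above. The balls roll out by a lean of 85 degrees, the most there is room for.
- tray_floor (a point): Centre of the inner floor, 5 mm above the bench, of the fixed grey open tray at the foot of the step: 230 x 230 mm outside, 50 mm high, 5 mm walls. z up, +y towards the step. It lies about 153 mm ahead of tub_foot.
- ball_1: A loose wooden ball, 40 mm diameter, with small brass ends, 30 g, lying in the tub at the start. Origin at its centre.
- ball_2: The second ball, the same as ball_1.
There are look-alikes about, which are no part of the job. What is shaped like the ball_2 but purple or turquoise is not meant.

How it is judged (in metres and radians):
On the way:
1. the tub leans forward at least 45 degrees on its foot rail (angle between tub_bar's own z axis and vertical above 0.785 rad and distance of tub_foot from where it was at the start of the episode below 0.03 m), for 0.2 s.
At the end, for the whole second after the job is handed in: Both balls lie in the tray (centres within its walls and less than 50 mm above its floor); the tub stands upright within 7 degrees, its foot rail within 30 mm of where it stood (x of ball_1 in the frame of tray_floor between -0.11 and 0.11 m and y of ball_1 in the frame of tray_floor between -0.11 and 0.11 m and z of each of ball_1, ball_2 in the frame of tray_floor below 0.05 m and x of ball_2 in the frame of tray_floor between -0.11 and 0.11 m and y of ball_2 in the frame of tray_floor between -0.11 and 0.11 m and angle between tub_bar's own z axis and vertical below 0.12 rad and distance of tub_foot from where it was at the start of the episode below 0.03 m); the robot touches nothing.
It fails at once if the tub's front foot rail is lifted or slides more than 40 mm from its place (distance of tub_foot from where it was at the start of the episode above 0.04 m).
It also fails if it takes over 54 s, if anything falls off the work surface, if the arm or the gripper's body presses on something with over 40 N, if the wrist force passes 120 N, or if a joint passes its speed limit or range.

## Robot

A 6-joint arm with a two-finger parallel gripper is mounted at the origin on the work surface. World frame = base frame: x ahead of the robot, y to its left, z up, the work surface at z = 0. Lengths are in m, angles in degrees, forces in N, time in s.
With the tool pointing down it reaches from about 0.375 to 0.9 m from the base axis. Payload 3.1 kg.
Tool frame: the origin (TCP) lies at the very end of the fingers, on their centre line; the grasp point (between the pads) lies 19 mm behind it (bot.grip_point_offset is the distance from the TCP to the grasp point, in m); z points along the fingers, x is the direction in which the jaws open and shut, and the axes are right-handed (so a half turn about z gives the same grasp; the last joint's range is limited). The gripper opens to 87 mm and grips with 3 to 60 N. Pads are 19 mm wide; open, the fingers measure 117 mm over their backs; the gripper's body (75 mm by 190 mm) begins 51 mm behind the grasp point.
Start: joints at [-84.253, 30.224, 82.088, -0, 67.689, -10.227], TCP at [0.172, -0.601, 0.223] pointing down, gripper open.
Joint ranges: [-176.69, 176.69], [-43.24, 126.21], [12.49, 139.97], [-82, 262], [0, 151.66], [-163.58, 163.58]. Speed limits (degrees/s): [159.86, 159.86, 180, 180, 180, 180].

## Interface

Orientations are given as a 3x3 rotation matrix whose columns are the frame's x, y, z axes.
In Python, from rig import bot, capture, recognise, place_of gives the robot as it stands.
- The arm moves only by the tool send_rows, never from a script. Its argument "motion" is a list of rows, each a list of 2 entries, a list of its own where there are three numbers: the shift along the tool's x, y, z in mm, then the turn about the tool's z in rad. A call has exactly 5 rows; each row shifts and turns the pose as measured when the row begins, along the tool's axes as they then stand; what a row does not reach is not made up. A row lasts 1/12 s, in which the tool goes at most 41.7 mm and 7.16 degrees, less where a joint would pass 70% of its speed; a pose out of reach is approached as far as the arm can. A call with a gripper value outside its range is refused whole. "gripper" is the closure, from 0 (fully open) to 1 (shut), set as the call begins (left out, the last holds). The fingers move at their own pace and stop on an object; the grip force is fixed at half the most. Time passes only in rows, so rows that do not move let the fingers close, or fill a call up. It gives the time, the measured TCP pose, the force and the opening at its end, in the units of the state.
- bot.read_state(): the state, without advancing time (a new reading comes with each control period).
- capture(name): name is "scene" or "top"; returns a dict with "image" (400x640x3 uint8, blue, green, red), "fx", "fy", "cx", "cy" (pixels), "rvec" (rotation vector, rad) and "tvec" (3), from world to camera coordinates, as OpenCV has them. Camera axes: x right, y down, z forward; pixel columns grow to the right and rows downward; lengths in m; the calibration is good to about 2 mm. A picture is of the moment at which its call begins. There is no depth.
- bot.hand_in(): hands the job in, once; it reports no verdict.
Trained networks look in the newest picture that a camera, given by its name, has taken for a name from the list of things; names that differ only in an ending like _2 or _b are one class to them, and where a whole thing is asked for, a point or a joint stands for the part that bears it (a point fixed in the world has none). Each returns a list of dicts, best first, with "p" (0 to 1); they miss things now and then, are a little off and sometimes report something else, mostly with a low value. They report only what shows in the picture. A call takes as long as a camera call. They do not tell look-alikes from the thing itself.
- recognise(camera, target): "xy" ([column, row] in pixels, amid what is visible of it).
- place_of(camera, target): "xy" ([column, row] in pixels: a listed point, or the origin of a listed thing).
The state is a dict: "time_s": time; "joint_positions": joint angles; "qvel": joint speeds; "tau": joint torques, N m; "position": TCP position; "tcp_rot": TCP orientation; "force": force on the tool from outside, world axes, zero at the start; "moment": the same for the moment, N m; "opening": opening from 0.0 (shut) to 1.0 (fully open).
Only numpy, scipy, OpenCV 4.12 (cv2) and the standard library are available. Lean on these libraries where they do the work, as an engineer would, in place of code of your own. Each camera call takes 0.05 s, during which the arm holds its last target.

## Working session

There is one attempt and no reset: what is moved stays moved. The work goes in short steps, Python scripts to look and compute and a tool call to move; the robot and the scene stay as the last step left them, time stands still between calls to the robot, and variables do not carry over. Pictures are saved under pics/ and viewed, and the job is handed in when it is done.

Besides the shell and the picture viewer there is one more tool, called after "Call:" as a command line: name --argument value ..., lists and objects as JSON in quotes. send_rows: Moves the arm, as the interface text tells. Its arguments: {"type":"object","properties":{"motion":{"type":"array","items":{"type":"array"}},"gripper":{"type":"number"}},"required":["motion"]}

```bash
mkdir -p pics; ls; cat > h.py <<'E'
import numpy as np, cv2
from rig import bot, capture, recognise, place_of
def P(c):
    R,_=cv2.Rodrigues(np.array(c["rvec"],float)); K=np.array([[c["fx"],0,c["cx"]],[0,c["fy"],c["cy"]],[0,0,1.]])
    return K,R,np.array(c["tvec"],float).ravel()
def proj(c,X):
    K,R,t=P(c); p=K@(R@np.array(X,float)+t); return p[:2]/p[2]
def onz(c,xy,z):
    K,R,t=P(c); d=R.T@np.linalg.inv(K)@np.array([xy[0],xy[1],1.]); o=-R.T@t
    return o+d*(z-o[2])/d[2]
def tri(cs,xys):
    A=[];b=[]
    for c,xy in zip(cs,xys):
        K,R,t=P(c); d=R.T@np.linalg.inv(K)@np.array([xy[0],xy[1],1.]); d/=np.linalg.norm(d); o=-R.T@t
        M=np.eye(3)-np.outer(d,d); A.append(M); b.append(M@o)
    A=np.vstack(A); b=np.hstack(b); x=np.linalg.lstsq(A,b,rcond=None)[0]; return x, np.linalg.norm(A@x-b)
E
python3 - <<'E'
from h import *
for n in("scene","top"):
    c=capture(n); cv2.imwrite(f"pics/{n}0.png",c["image"])
    K,R,t=P(c); print(n,K[0,0],(-R.T@t).round(3))
    for k in("tub_bar","tub_foot","tray_floor","ball_1"):
        print(k,[(np.round(d["xy"],1).tolist(),round(d["p"],2)) for d in place_of(n,k)])
    print([(np.round(d["xy"],1).tolist(),round(d["p"],2)) for d in recognise(n,"tub_bar")])
s=bot.read_state(); print(s)
E
```

```text
pics
scene 397.2213434935083 [ 1.022 -0.049  0.79 ]
tub_bar [([347.0, 132.4], 0.7)]
tub_foot [([300.4, 220.4], 0.61)]
tray_floor [([241.3, 272.7], 0.55)]
ball_1 [([354.1, 300.6], 0.77), ([398.9, 212.5], 0.69), ([319.4, 180.6], 0.5)]
[([313.8, 168.8], 0.6)]
top 400.4325629805495 [0.558 0.071 0.917]
tub_bar [([282.5, 226.2], 0.94), ([299.3, 202.1], 0.49)]
tub_foot [([339.5, 211.2], 0.81), ([401.4, 189.9], 0.47)]
tray_floor [([401.5, 190.2], 0.89)]
ball_1 [([300.4, 199.6], 0.91), ([306.6, 137.4], 0.81), ([240.6, 212.5], 0.7), ([314.2, 232.6], 0.6)]
[([329.7, 213.5], 0.59)]
{'time_s': 0.6, 'joint_positions': array([-8.42544422e+01,  3.02226168e+01,  8.20868916e+01,  1.43368005e-03,
        6.76890943e+01, -1.02279978e+01]), 'qvel': array([ 0.00201217, -0.01824588,  0.08301035,  0.00107253, -0.02799549,
       -0.05147769]), 'tau': array([-1.63441207e-03, -4.39745307e+01, -1.76891738e+01,  6.32639369e-02,
        5.07531501e-02, -2.37202863e-05]), 'position': array([ 0.17202265, -0.60084741,  0.22256243]), 'tcp_rot': array([[ 2.75184531e-01, -9.61391426e-01,  2.54743633e-05],
       [-9.61391426e-01, -2.75184531e-01, -2.19475839e-05],
       [ 2.81103697e-05, -1.84511989e-05, -9.99999999e-01]]), 'force': array([-0.30955118, -0.92862521,  0.54984094]), 'moment': array([0.00278413, 0.01471889, 0.02880502]), 'opening': 1.0006167871324023}
```

View pics/scene0.png

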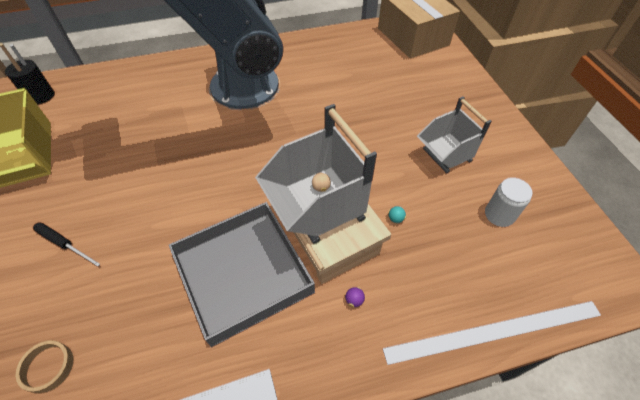

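View pics/top0.png

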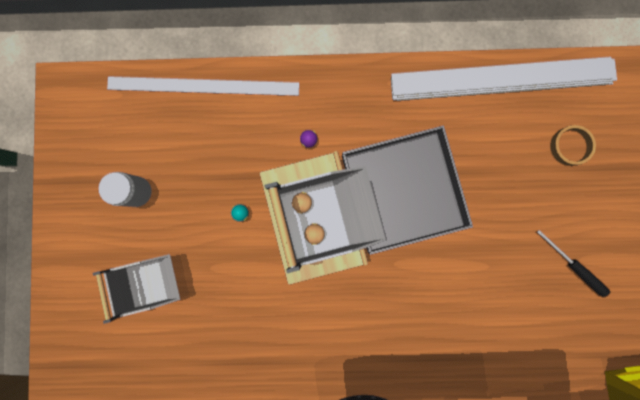

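```bash
python3 - <<'E'
from h import *
cs=[capture(n) for n in("scene","top")]
for k,a,b in(("bar",[347,132.4],[282.5,226.2]),("foot",[300.4,220.4],[339.5,211.2]),("tray",[241.3,272.7],[401.5,190.2])):
    print(k,tri(cs,[a,b]), [onz(c,p,{"bar":.287,"foot":.099,"tray":.005}[k]).round(4) for c,p in zip(cs,[a,b])])
E
```

```text
bar (array([0.54941987, 0.13582606, 0.28938797]), np.float64(0.0027240862012339927)) [array([0.5468, 0.1348, 0.287 ]), array([0.5499, 0.1379, 0.287 ])]
foot (array([0.57498628, 0.03723295, 0.08253335]), np.float64(0.004334897556537933)) [array([0.5847, 0.0323, 0.099 ]), array([0.5753, 0.0408, 0.099 ])]
tray (array([ 0.62123101, -0.10856544,  0.00486291]), np.float64(0.004897027345023247)) [array([ 0.6203, -0.112 ,  0.005 ]), array([ 0.6218, -0.1051,  0.005 ])]
```

Large tub with the two brown balls: scene (314,169), top (330,213). Look-alikes are the small tub at scene (455,140) / top (138,290), the turquoise ball at top (240,213) and the purple ball at top (308,138). I choose the large tub on the step, and will check it in a close crop.

```bash
python3 - <<'E'
from h import *
cs={n:capture(n) for n in("scene","top")}
a=cs["scene"]["image"][90:270,240:400]; b=cs["top"]["image"][140:290,250:400]
a=cv2.resize(a,None,fx=3,fy=3,interpolation=cv2.INTER_CUBIC); b=cv2.resize(b,None,fx=3.6,fy=3.6,interpolation=cv2.INTER_CUBIC)
cv2.imwrite("pics/cropA.png",a);cv2.imwrite("pics/cropB.png",b)
E
```

```text
(no output)
```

View pics/cropA.png

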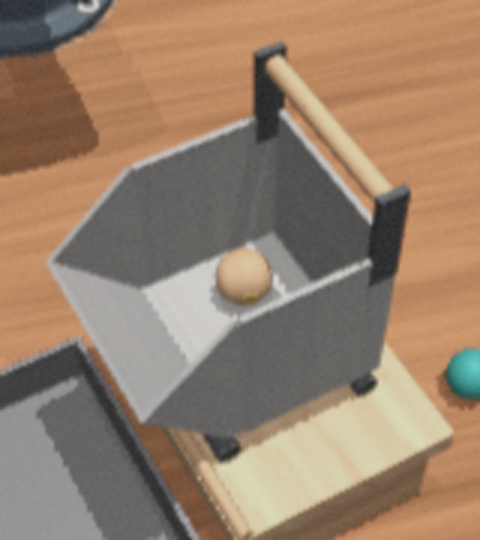

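View pics/cropB.png

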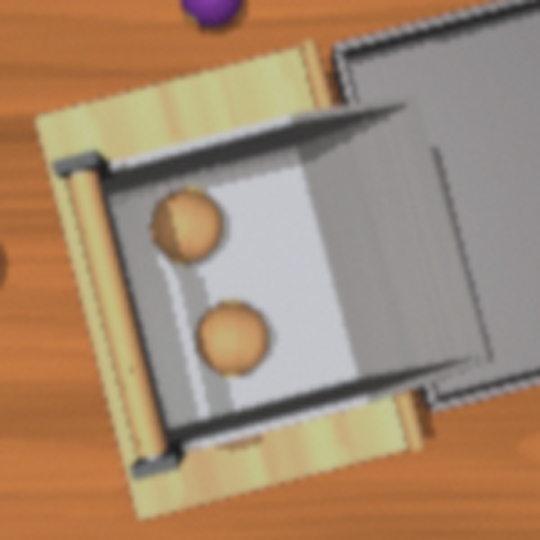

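The crops show the large tub on the pale step with both brown balls in it. The sleeve ends are at top (272.7,187.4) / (291.5,267.4) and scene (368,154) / (330.7,110.3).

```bash
python3 - <<'E'
from h import *
cs=[capture(n) for n in("scene","top")]
A=tri(cs,[[368,154],[272.7,187.4]]);B=tri(cs,[[330.7,110.3],[291.5,267.4]])
print(A,B); u=A[0]-B[0]; L=np.linalg.norm(u); print(L,u/L,(A[0]+B[0])/2)
a=onz(cs[1],[272.7,187.4],.287);b=onz(cs[1],[291.5,267.4],.287);u=a-b;print(np.linalg.norm(u),u/np.linalg.norm(u),(a+b)/2)
a=onz(cs[0],[368,154],.287);b=onz(cs[0],[330.7,110.3],.287);u=a-b;print(np.linalg.norm(u),u/np.linalg.norm(u),(a+b)/2)
s=bot.read_state(); R=s["tcp_rot"]; print(R.round(3))
for z in(.36,.268): print((R.T@(np.array([.549,.137,z])-s["position"])*1000).round(1))
E
```

```text
(array([0.6107471 , 0.15106863, 0.29353757]), np.float64(0.0007091792670391784)) (array([0.48530465, 0.12402071, 0.2879319 ]), np.float64(0.0013103245694685132))
0.12844774277017146 [0.97660302 0.2105753  0.04364165] [0.54802588 0.13754467 0.29073473]
0.12896119095075612 [0.9771722  0.21244879 0.        ] [0.54844065 0.13869676 0.287     ]
0.12472845144177365 [0.97112339 0.23857779 0.        ] [0.54468276 0.13830802 0.287     ]
[[ 0.275 -0.961 -0.   ]
 [-0.961 -0.275 -0.   ]
 [ 0.     0.    -1.   ]]
[-605.6 -565.5 -137.5]
[-605.6 -565.5  -45.5]
```

```bash
python3 - <<'E'
from h import *
c=capture("top")
def f(p,q,z,n):
    g=lambda u:[250+(u[0]+.5)/3.6-.5,140+(u[1]+.5)/3.6-.5]
    a=onz(c,g(p),z);b=onz(c,g(q),z);u=a-b; m=(a+b)/2;print(n,np.linalg.norm(u).round(4),np.degrees(np.arctan2(-u[0],u[1])).round(2),m.round(4))
f((83,172),(151,460),.287,"bar")
f((38,118),(138,518),.09,"stepback")
f((435,148),(490,358),.187,"lip")
f((300,150),(355,375),.105,"crease")
f((310,42),(418,450),.09,"toe")
# other sides of step
f((38,118),(310,42),.09,"stepside"); f((138,518),(418,450),.09,"stepside2")
E
python3 - <<'E'
import sys; sys.path.insert(0,'.')
from h import *
c=capture("top"); im=cv2.resize(c["image"][110:270,330:490],None,fx=3.6,fy=3.6,interpolation=cv2.INTER_CUBIC); cv2.imwrite("pics/tray.png",im)
E
```

```text
bar 0.129 -77.67 [0.5484 0.1386 0.287 ]
stepback 0.236 -76.85 [0.5452 0.1765 0.09  ]
lip 0.1095 -77.16 [ 0.5744 -0.0261  0.187 ]
crease 0.1302 -77.77 [0.5727 0.0389 0.105 ]
toe 0.2417 -76.77 [0.5827 0.0174 0.09  ]
stepside 0.1634 14.29 [0.6802 0.1242 0.09  ]
stepside2 0.1637 12.28 [0.4477 0.0697 0.09  ]
```

View pics/tray.png

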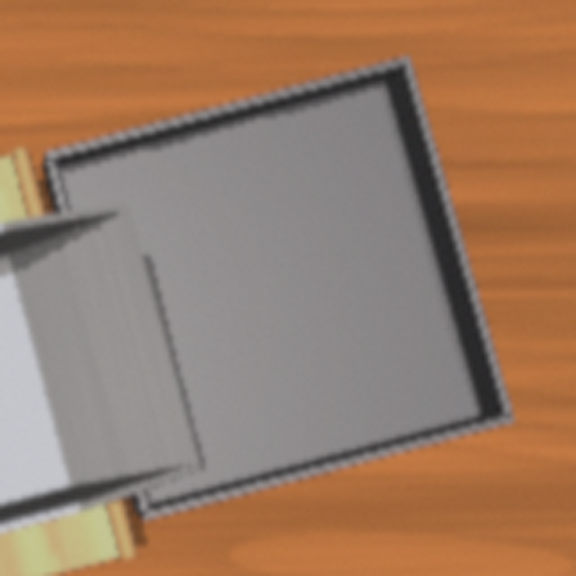

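Call:
send_rows --motion '[[[0,0,-35],0.05],[[0,0,-35],0],[[-10,-10,-35],0],[[-20,-20,-30],0],[[-29,-28,0],0]]' --gripper 0

```text
time_s: 1.42
position: [0.2123, -0.5343, 0.3592]
tcp_rot: [[0.216, -0.976, -0.002], [-0.976, -0.216, 0.005], [-0.005, 0.001, -1.0]]
force: [0.9, -1.1, 0.6]
opening: 1.0
```

Call:
send_rows --motion '[[[-29,-27,0],0],[[-29,-27,0],0],[[-29,-27,0],0],[[-29,-27,0],0],[[-29,-27,0],0]]'

```text
time_s: 1.83
position: [0.3159, -0.3592, 0.3636]
tcp_rot: [[0.21, -0.978, 0.003], [-0.978, -0.21, -0.006], [0.006, -0.002, -1.0]]
force: [0.4, -0.6, -0.7]
opening: 0.999
```

Call:
send_rows --motion '[[[-29,-27,0],0],[[-29,-27,0],0],[[-29,-27,0],0],[[-29,-27,0],0],[[-29,-27,0],0]]'

```text
time_s: 2.25
position: [0.4202, -0.1798, 0.3644]
tcp_rot: [[0.207, -0.978, 0.006], [-0.978, -0.207, -0.009], [0.01, -0.004, -1.0]]
force: [0.9, 0.1, -0.1]
opening: 1.001
```

Call:
send_rows --motion '[[[-33,-22,0],0],[[-33,-22,0],0],[[-33,-22,0],0],[[-33,-22,0],0],[[-33,-22,0],-0.01]]'

```text
time_s: 2.67
position: [0.4966, 0.014, 0.3648]
tcp_rot: [[0.217, -0.976, 0.011], [-0.976, -0.217, -0.011], [0.013, -0.009, -1.0]]
force: [0.5, -0.1, -0.4]
opening: 1.0
```

```bash
cat > go.py <<'E'
from h import *
import sys
s=bot.read_state(); R=s["tcp_rot"]; T=np.array(eval(sys.argv[1]))
print(s["position"].round(4),"ang x",np.degrees(np.arctan2(R[1,0],R[0,0])).round(2),"delta mm",(R.T@(T-s["position"])*1000).round(1),"F",s["force"].round(1),"M",s["moment"].round(2))
E
python3 go.py "[.548,.138,.268]"
```

```text
[0.4966 0.014  0.3648] ang x -77.48 delta mm [-111.2  -76.3   96. ] F [ 0.5 -0.1 -0.4] M [-0.03 -0.03  0.01]
```

Call:
send_rows --motion '[[[-30,-22,0],0],[[-30,-22,0],0],[[-26,-16,0],0],[[-15,-10,0],0],[[0,0,0],0]]'

```text
time_s: 3.08
position: [0.5454, 0.1423, 0.3645]
tcp_rot: [[0.227, -0.974, 0.015], [-0.974, -0.227, -0.008], [0.011, -0.013, -1.0]]
force: [-0.7, -0.2, 0.0]
opening: 1.0
```

```bash
python3 go.py "[.548,.138,.268]"; python3 - <<'E'
from h import *
for n in("scene","top"):
    c=capture(n); i=c["image"]; i=i[40:260,220:460] if n=="scene" else i[120:300,220:460]
    cv2.imwrite(f"pics/{n}1.png",cv2.resize(i,None,fx=2.5,fy=2.5,interpolation=cv2.INTER_CUBIC))
E
```

```text
[0.5454 0.1423 0.3645] ang x -76.89 delta mm [ 3.8 -0.3 96.6] F [-0.7 -0.2  0. ] M [ 0.02  0.04 -0.02]
```

View pics/scene1.png

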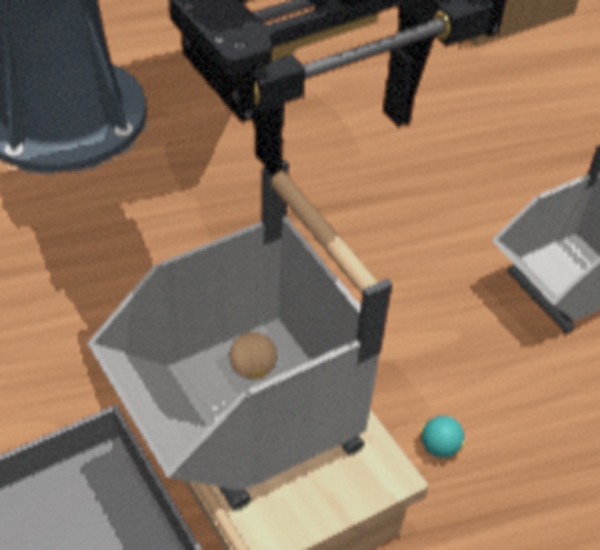

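The gripper hovers over the crossbar, with the bar between the fingers. The crossbar middle is at about crop (325,235). Going down.

Call:
send_rows --motion '[[[2,0,30],0],[[2,0,30],0],[[0,0,22],0],[[0,0,10],0],[[0,0,3],0]]'

```text
time_s: 3.6
position: [0.547, 0.1276, 0.2699]
tcp_rot: [[0.219, -0.976, 0.02], [-0.976, -0.219, -0.013], [0.018, -0.017, -1.0]]
force: [-0.0, 0.0, 0.7]
opening: 0.998
```

```bash
python3 go.py "[.548,.138,.268]"
```

```text
[0.547  0.1276 0.2699] ang x -77.37 delta mm [-10.   -3.2   1.8] F [-0.   0.   0.7] M [-0.    0.04 -0.03]
```

Call:
send_rows --motion '[[[-6,-2,1],0.005],[[-3,-1,1],0.005],[[0,0,0],0],[[0,0,0],0],[[0,0,0],0]]'

```text
time_s: 4.02
position: [0.5486, 0.1342, 0.27]
tcp_rot: [[0.203, -0.979, 0.023], [-0.979, -0.203, -0.014], [0.019, -0.02, -1.0]]
force: [0.1, 0.4, -0.2]
opening: 1.002
```

```bash
python3 go.py "[.548,.138,.268]"; python3 - <<'E'
from h import *
for n in("scene","top"):
    c=capture(n); i=c["image"]; i=i[40:260,220:460] if n=="scene" else i[120:300,220:460]
    cv2.imwrite(f"pics/{n}2.png",cv2.resize(i,None,fx=2.5,fy=2.5,interpolation=cv2.INTER_CUBIC))
E
```

```text
[0.5486 0.1342 0.27  ] ang x -78.3 delta mm [-3.9 -0.1  2. ] F [ 0.1  0.4 -0.2] M [ 0.01 -0.01  0.03]
```

View pics/scene2.png

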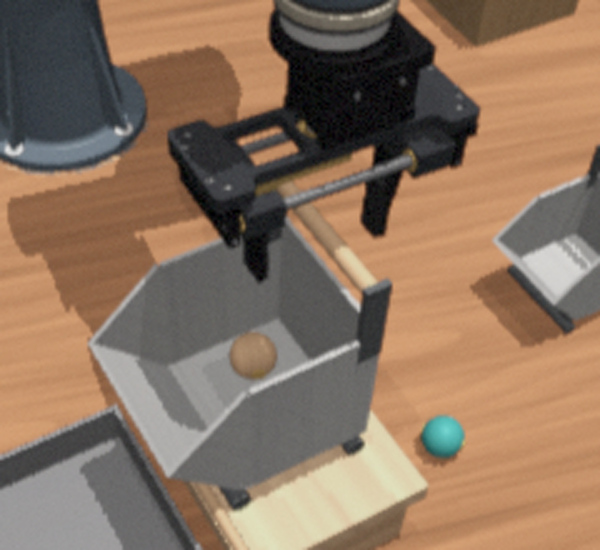

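Call:
send_rows --motion '[[[-3,0,1],-0.02],[[-1,0,1],0],[[0,0,0],0],[[0,0,0],0],[[0,0,0],0]]'

```text
time_s: 4.53
position: [0.5481, 0.139, 0.2688]
tcp_rot: [[0.225, -0.974, 0.025], [-0.974, -0.226, -0.014], [0.019, -0.021, -1.0]]
force: [-0.3, 1.2, -0.3]
opening: 0.999
```

```bash
python3 go.py "[.548,.138,.268]"
```

```text
[0.5481 0.139  0.2688] ang x -76.98 delta mm [1.  0.3 0.8] F [-0.3  1.2 -0.3] M [ 0.03  0.01 -0.  ]
```

Call:
send_rows --motion '[[[0,0,0],0],[[0,0,0],0],[[0,0,0],0],[[0,0,0],0],[[0,0,0],0]]' --gripper 1

```text
time_s: 4.95
position: [0.5481, 0.139, 0.2686]
tcp_rot: [[0.225, -0.974, 0.025], [-0.974, -0.226, -0.014], [0.02, -0.021, -1.0]]
force: [-0.7, 0.1, 0.2]
opening: 0.709
```

Call:
send_rows --motion '[[[0,0,0],0],[[0,0,0],0],[[0,0,0],0],[[0,0,0],0],[[0,0,0],0]]'

```text
time_s: 5.37
position: [0.5481, 0.1389, 0.2686]
tcp_rot: [[0.225, -0.974, 0.025], [-0.974, -0.225, -0.014], [0.02, -0.021, -1.0]]
force: [-1.0, -0.8, 0.4]
opening: 0.325
```

```bash
python3 go.py "[.548,.138,.268]";python3 - <<'E'
from h import *
for n in("scene","top"):
    c=capture(n); i=c["image"]; i=i[40:260,220:460] if n=="scene" else i[120:300,220:460]
    cv2.imwrite(f"pics/{n}3.png",cv2.resize(i,None,fx=2.5,fy=2.5,interpolation=cv2.INTER_CUBIC))
E
```

```text
[0.5481 0.1389 0.2686] ang x -76.99 delta mm [0.8 0.3 0.6] F [-1.  -0.8  0.4] M [-0.03  0.   -0.01]
```

View pics/scene3.png

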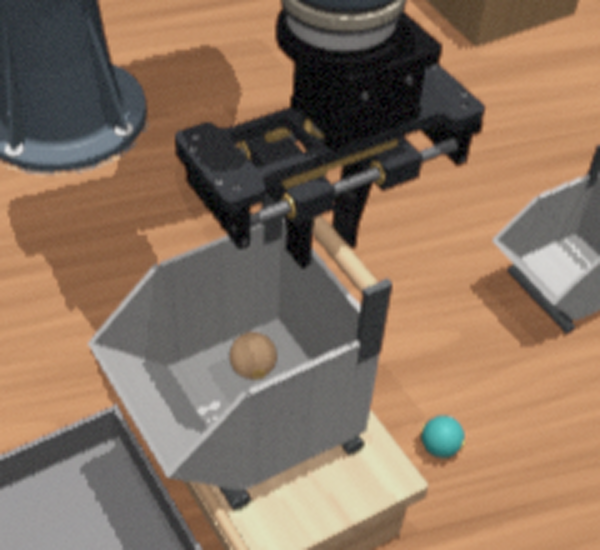

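Call:
send_rows --motion '[[[0,0,0],0],[[0,0,0],0],[[0,0,0],0],[[0,0,0],0],[[0,0,0],0]]'

```text
time_s: 5.88
position: [0.5482, 0.1382, 0.2686]
tcp_rot: [[0.225, -0.974, 0.025], [-0.974, -0.226, -0.016], [0.021, -0.021, -1.0]]
force: [0.2, 0.2, 0.4]
opening: 0.148
```

```bash
python3 go.py "[.548,.138,.268]"
```

```text
[0.5482 0.1382 0.2686] ang x -76.97 delta mm [0.1 0.3 0.6] F [0.2 0.2 0.4] M [-0.07 -0.01  0.06]
```

```bash
cat > arc.py <<'E'
from h import *
import sys
p0=np.array([.5482,.1382,.2686]); d=np.array([.2267,-.974,0]); d/=np.linalg.norm(d)
def tgt(th,off=0):
    a=np.radians(th-29.41); return p0+d*(215.8*np.sin(a)+106+off)/1000+np.array([0,0,1])*(215.8*np.cos(a)-188)/1000
s=bot.read_state(); R=s["tcp_rot"]; p=s["position"]
e=(p-p0)*1000; lat=e@np.array([.974,.2267,0])
x=e@d-106; z=e[2]+188
print("t",s["time_s"],"theta",round(np.degrees(np.arctan2(x,z))+29.41,1),"rad err",round(np.hypot(x,z)-215.8,1),"lat",round(lat,1),"ang",np.degrees(np.arctan2(R[1,0],R[0,0])).round(2),"F ahead,up,lat",np.round([s["force"]@d,s["force"][2],s["force"]@np.array([.974,.2267,0])],1),"open",round(s["opening"],3))
prev=p
off=float(sys.argv[4]) if len(sys.argv)>4 else 0
for th in np.linspace(float(sys.argv[1]),float(sys.argv[2]),int(sys.argv[3])):
    t=tgt(th,off); print(round(th,1),(R.T@(t-prev)*1000).round(1)); prev=t
E
python3 arc.py 2 10 5
```

```text
t 5.8833 theta -0.0 rad err 0.0 lat 0.0 ang -76.97 F ahead,up,lat [-0.2  0.4  0.3] open 0.148
2.0 [ 6.7 -0.  -3.5]
4.0 [ 6.8 -0.1 -3.2]
6.0 [ 6.9 -0.1 -3. ]
8.0 [ 7.  -0.1 -2.7]
10.0 [ 7.1 -0.1 -2.5]
```

Call:
send_rows --motion '[[[5,0,-2.6],0],[[6.5,0,-3.2],0],[[6.5,0,-2.9],0],[[6,0,-2.4],0],[[3,0,-1],0]]'

```text
time_s: 6.3
position: [0.5544, 0.1116, 0.2812]
tcp_rot: [[0.227, -0.974, 0.024], [-0.974, -0.227, -0.013], [0.018, -0.021, -1.0]]
force: [0.4, 0.6, -1.0]
opening: 0.149
```

```bash
python3 arc.py 10 20 6
```

```text
t 6.3 theta 8.0 rad err -0.4 lat 0.0 ang -76.9 F ahead,up,lat [-0.5 -1.   0.6] open 0.149
10.0 [ 7.  -0.  -2.9]
12.0 [ 7.2 -0.  -2.3]
14.0 [ 7.3 -0.  -2. ]
16.0 [ 7.3 -0.  -1.7]
18.0 [ 7.4 -0.  -1.5]
20.0 [ 7.4 -0.  -1.2]
```

Call:
send_rows --motion '[[[7,0,-2.8],0],[[7.2,0,-2.3],0],[[7.3,0,-2],0],[[7.3,0,-1.7],0],[[5,0,-1.1],0]]'

```text
time_s: 6.72
position: [0.563, 0.0742, 0.2922]
tcp_rot: [[0.226, -0.974, 0.025], [-0.974, -0.226, -0.014], [0.019, -0.021, -1.0]]
force: [0.9, 0.5, -4.2]
opening: 0.149
```

```bash
python3 arc.py 20 30 6; python3 - <<'E'
from h import *
for n in("scene","top"):
    c=capture(n); i=c["image"]; i=i[40:260,220:460] if n=="scene" else i[120:300,220:460]
    cv2.imwrite(f"pics/{n}4.png",cv2.resize(i,None,fx=2.5,fy=2.5,interpolation=cv2.INTER_CUBIC))
E
```

```text
t 6.7167 theta 18.6 rad err -0.4 lat -0.1 ang -76.94 F ahead,up,lat [-0.3 -4.2  1. ] open 0.149
20.0 [ 5.1 -0.1 -1.2]
22.0 [ 7.5 -0.  -1. ]
24.0 [ 7.5 -0.  -0.7]
26.0 [ 7.5 -0.  -0.4]
28.0 [ 7.5 -0.  -0.2]
30.0 [ 7.5 -0.   0.1]
```

View pics/scene4.png

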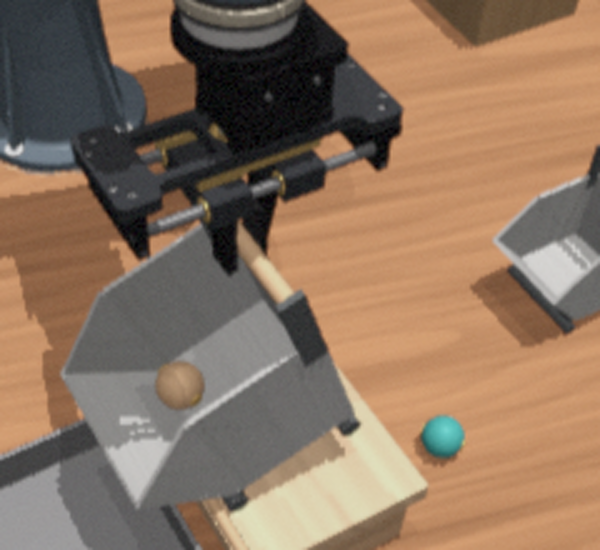

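The tub leans about 19 degrees and the front foot is still at crop (235,497). One ball has rolled to the pouring wall. Continuing.

Call:
send_rows --motion '[[[6,0,-0.8],0],[[7.5,0,-0.7],0],[[7.5,0,-0.5],0],[[7.5,0,-0.3],0],[[6,0,0],0]]'

```text
time_s: 7.23
position: [0.5717, 0.0393, 0.2963]
tcp_rot: [[0.227, -0.974, 0.027], [-0.974, -0.227, -0.012], [0.018, -0.023, -1.0]]
force: [1.7, 0.3, -1.8]
opening: 0.149
```

```bash
python3 arc.py 30 40 6
```

```text
t 7.2333 theta 28.3 rad err -0.1 lat 0.5 ang -76.88 F ahead,up,lat [ 0.1 -1.8  1.8] open 0.149
30.0 [ 6.6  0.5 -0. ]
32.0 [7.5 0.  0.3]
34.0 [7.5 0.  0.6]
36.0 [7.5 0.  0.9]
38.0 [7.4 0.  1.1]
40.0 [7.4 0.  1.4]
```

Call:
send_rows --motion '[[[6,0,0.3],0],[[7.5,0,0.4],0],[[7.5,0,0.7],0],[[7.5,0,1],0],[[6,0,1],0]]'

```text
time_s: 7.65
position: [0.5809, 0.0012, 0.2944]
tcp_rot: [[0.226, -0.974, 0.028], [-0.974, -0.227, -0.014], [0.02, -0.024, -1.0]]
force: [0.9, 0.4, -1.1]
opening: 0.149
```

```bash
python3 arc.py 40 50 6
```

```text
t 7.65 theta 38.7 rad err 0.8 lat 0.8 ang -76.91 F ahead,up,lat [-0.2 -1.1  0.9] open 0.149
40.0 [4.7 0.8 1.8]
42.0 [7.3 0.  1.7]
44.0 [7.3 0.  1.9]
46.0 [7.2 0.1 2.2]
48.0 [7.1 0.1 2.4]
50.0 [7.  0.1 2.7]
```

Call:
send_rows --motion '[[[5,0.4,2],0],[[6,0.3,2],0],[[5,0,1.5],0],[[4,0,1.3],0],[[4,0,1.3],0]]'

```text
time_s: 8.07
position: [0.5877, -0.0274, 0.2882]
tcp_rot: [[0.225, -0.974, 0.032], [-0.974, -0.226, -0.017], [0.024, -0.028, -0.999]]
force: [0.9, -0.3, 0.8]
opening: 0.148
```

```bash
python3 arc.py 46 54 5; python3 - <<'E'
from h import *
for n in("scene","top"):
    c=capture(n); i=c["image"]; i=i[80:300,170:410] if n=="scene" else i[120:300,220:460]
    cv2.imwrite(f"pics/{n}5.png",cv2.resize(i,None,fx=2.5,fy=2.5,interpolation=cv2.INTER_CUBIC))
E
```

```text
t 8.0667 theta 46.6 rad err 1.6 lat 1.0 ang -76.97 F ahead,up,lat [0.5 0.8 0.8] open 0.148
46.0 [-2.6  1.   0.7]
48.0 [7.1 0.1 2.4]
50.0 [7.  0.1 2.7]
52.0 [6.9 0.1 2.9]
54.0 [6.8 0.1 3.2]
```

View pics/scene5.png

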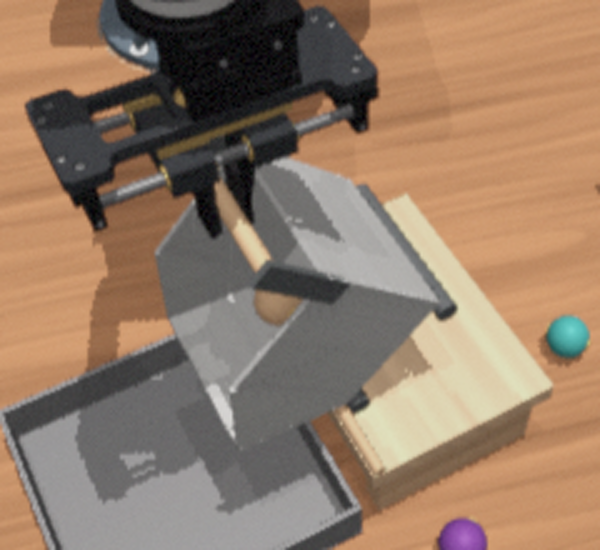

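Leaning about 46 degrees, with the rail at the toe stop (crop (355,400)) and a ball on the pouring wall. Continuing slowly.

Call:
send_rows --motion '[[[3,0.5,2],0],[[4,0.3,2],0],[[4,0,1.8],0],[[4,0,1.8],0],[[4,0,1.8],0]]'

```text
time_s: 8.58
position: [0.5928, -0.0482, 0.2809]
tcp_rot: [[0.226, -0.973, 0.036], [-0.974, -0.227, -0.02], [0.028, -0.031, -0.999]]
force: [0.5, -2.0, 2.6]
opening: 0.146
```

```bash
python3 arc.py 52 60 5
```

```text
t 8.5833 theta 52.6 rad err 2.1 lat 1.2 ang -76.91 F ahead,up,lat [ 2.1  2.6 -0. ] open 0.146
52.0 [-2.8  1.3  1. ]
54.0 [6.8 0.1 3.2]
56.0 [6.7 0.1 3.4]
58.0 [6.6 0.1 3.7]
60.0 [6.4 0.1 3.9]
```

```bash
python3 arc.py 52 60 5 2.5
```

```text
t 8.5833 theta 52.6 rad err 2.1 lat 1.2 ang -76.91 F ahead,up,lat [ 2.1  2.6 -0. ] open 0.146
52.0 [-0.3  1.3  1. ]
54.0 [6.8 0.1 3.2]
56.0 [6.7 0.1 3.4]
58.0 [6.6 0.1 3.7]
60.0 [6.4 0.1 3.9]
```

Call:
send_rows --motion '[[[3.5,0.4,1.8],0],[[3.5,0.3,1.9],0],[[3.5,0,1.9],0],[[3.5,0,2],0],[[3.5,0,2],0]]'

```text
time_s: 9.0
position: [0.5978, -0.0689, 0.2711]
tcp_rot: [[0.226, -0.973, 0.038], [-0.974, -0.227, -0.023], [0.031, -0.032, -0.999]]
force: [1.3, -3.1, 2.5]
opening: 0.15
```

```bash
python3 arc.py 58 66 5 2.5
```

```text
t 9.0 theta 58.7 rad err 2.6 lat 1.3 ang -76.92 F ahead,up,lat [3.4 2.5 0.6] open 0.15
58.0 [-1.2  1.3  0.9]
60.0 [6.4 0.1 3.9]
62.0 [6.3 0.1 4.1]
64.0 [6.1 0.1 4.4]
66.0 [6.  0.1 4.6]
```

Call:
send_rows --motion '[[[3.2,0.3,2.3],0],[[3.2,0.2,2.3],0],[[3.2,0,2.3],0],[[3.2,0,2.3],0],[[3.2,0,2.4],0]]'

```text
time_s: 9.42
position: [0.6024, -0.0882, 0.2591]
tcp_rot: [[0.226, -0.973, 0.04], [-0.974, -0.227, -0.025], [0.034, -0.033, -0.999]]
force: [0.6, -4.2, 3.0]
opening: 0.148
```

```bash
python3 arc.py 64 72 5 2.5; python3 - <<'E'
from h import *
for n in("scene","top"):
    c=capture(n); i=c["image"]; i=i[80:300,170:410] if n=="scene" else i[120:300,220:460]
    cv2.imwrite(f"pics/{n}6.png",cv2.resize(i,None,fx=2.5,fy=2.5,interpolation=cv2.INTER_CUBIC))
E
```

```text
t 9.4167 theta 64.8 rad err 3.1 lat 1.4 ang -76.93 F ahead,up,lat [ 4.2  3.  -0.3] open 0.148
64.0 [-1.8  1.5  0.7]
66.0 [6.  0.1 4.6]
68.0 [5.8 0.2 4.8]
70.0 [5.6 0.2 5. ]
72.0 [5.5 0.2 5.2]
```

View pics/scene6.png

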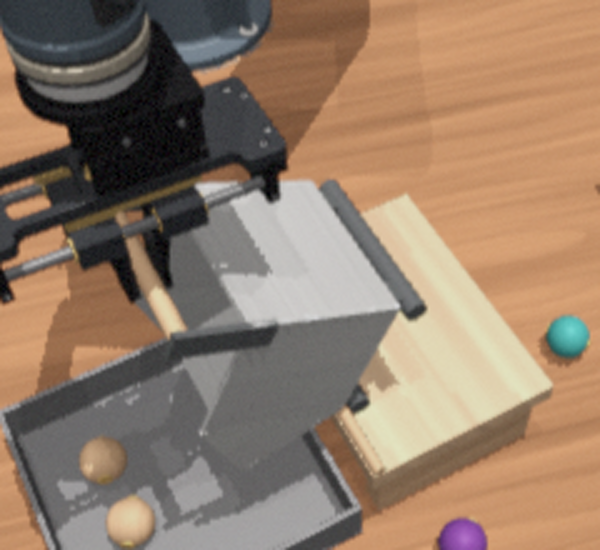

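Both balls are out, in the tray at crop (103,460) and (131,521). A lean of 65 degrees was enough, so I'm rocking back.

```bash
python3 arc.py 62 54 5 2.5
```

```text
t 9.5167 theta 64.9 rad err 3.2 lat 1.4 ang -76.97 F ahead,up,lat [4.3 2.8 0.7] open 0.15
62.0 [-8.3  1.3 -3.9]
60.0 [-6.3 -0.1 -4.2]
58.0 [-6.4 -0.1 -3.9]
56.0 [-6.6 -0.1 -3.7]
54.0 [-6.7 -0.1 -3.5]
```

Call:
send_rows --motion '[[[-4,0,-2.6],0],[[-5.5,0,-3.6],0],[[-6,0,-3.6],0],[[-6.2,0,-3.4],0],[[-6.2,0,-3.2],0]]'

```text
time_s: 9.93
position: [0.5956, -0.06, 0.275]
tcp_rot: [[0.224, -0.974, 0.04], [-0.974, -0.225, -0.025], [0.034, -0.033, -0.999]]
force: [0.8, -2.2, 2.6]
opening: 0.15
```

```bash
python3 arc.py 56 46 6 2.5
```

```text
t 9.9333 theta 56.1 rad err 1.8 lat 1.2 ang -77.06 F ahead,up,lat [2.3 2.6 0.3] open 0.15
56.0 [1.3 1.2 1.5]
54.0 [-6.7 -0.1 -3.5]
52.0 [-6.8 -0.1 -3.2]
50.0 [-6.9 -0.1 -3. ]
48.0 [-7.  -0.1 -2.8]
46.0 [-7.1 -0.1 -2.5]
```

Call:
send_rows --motion '[[[-6,0,-3],0],[[-6.5,0,-3],0],[[-6.8,0,-2.8],0],[[-7,0,-2.6],0],[[-7,0,-2.3],0]]'

```text
time_s: 10.35
position: [0.5859, -0.02, 0.2895]
tcp_rot: [[0.226, -0.973, 0.04], [-0.974, -0.226, -0.021], [0.029, -0.034, -0.999]]
force: [1.0, -0.8, 2.2]
opening: 0.151
```

```bash
python3 arc.py 46 36 6 2
```

```text
t 10.35 theta 44.6 rad err 0.6 lat 0.8 ang -76.96 F ahead,up,lat [1.  2.2 0.8] open 0.151
46.0 [6.9 0.9 2.2]
44.0 [-7.2 -0.1 -2.2]
42.0 [-7.3 -0.1 -2. ]
40.0 [-7.3 -0.1 -1.7]
38.0 [-7.4 -0.  -1.5]
36.0 [-7.4 -0.  -1.2]
```

Call:
send_rows --motion '[[[-7,0,-2.1],0],[[-7.2,0,-1.9],0],[[-7.2,0,-1.6],0],[[-7.3,0,-1.3],0],[[-7.3,0,-1.1],0]]'

```text
time_s: 10.77
position: [0.5755, 0.0217, 0.296]
tcp_rot: [[0.226, -0.973, 0.037], [-0.974, -0.227, -0.016], [0.024, -0.033, -0.999]]
force: [2.1, 0.2, -0.3]
opening: 0.15
```

```bash
python3 arc.py 34 24 6 2
```

```text
t 10.7667 theta 33.0 rad err 0.1 lat 0.2 ang -76.92 F ahead,up,lat [ 0.3 -0.3  2.1] open 0.15
34.0 [5.6 0.2 0.5]
32.0 [-7.5 -0.  -0.7]
30.0 [-7.5 -0.  -0.4]
28.0 [-7.5 -0.  -0.1]
26.0 [-7.5  0.   0.1]
24.0 [-7.5  0.   0.4]
```

Call:
send_rows --motion '[[[-7,0,-0.7],0],[[-7.3,0,-0.5],0],[[-7.5,0,-0.2],0],[[-7.5,0,0.1],0],[[-7.3,0,0.3],0]]'

```text
time_s: 11.18
position: [0.5652, 0.0624, 0.2949]
tcp_rot: [[0.226, -0.973, 0.034], [-0.974, -0.227, -0.013], [0.021, -0.03, -0.999]]
force: [2.1, 0.8, -1.1]
opening: 0.152
```

```bash
python3 arc.py 22 12 6 2
```

```text
t 11.1833 theta 21.9 rad err 0.3 lat -0.6 ang -76.91 F ahead,up,lat [-0.3 -1.1  2.2] open 0.152
22.0 [ 2.5 -0.6  0.3]
20.0 [-7.5  0.   0.9]
18.0 [-7.4  0.   1.2]
16.0 [-7.4  0.   1.5]
14.0 [-7.3  0.1  1.7]
12.0 [-7.3  0.1  2. ]
```

Call:
send_rows --motion '[[[-6.5,0,0.9],0],[[-7,0,1.2],0],[[-7,0,1.5],0],[[-6.5,0,1.7],0],[[-6,0,1.7],0]]'

```text
time_s: 11.6
position: [0.5571, 0.0992, 0.287]
tcp_rot: [[0.227, -0.973, 0.035], [-0.974, -0.227, -0.012], [0.019, -0.031, -0.999]]
force: [2.2, 2.0, 1.4]
opening: 0.153
```

```bash
python3 arc.py 10 0 6 2
```

```text
t 11.6 theta 11.7 rad err 0.9 lat -0.1 ang -76.88 F ahead,up,lat [-1.5  1.4  2.6] open 0.153
10.0 [-3.8 -0.   2.8]
8.0 [-7.1  0.1  2.5]
6.0 [-7.   0.1  2.7]
4.0 [-6.9  0.1  3. ]
2.0 [-6.8  0.1  3.2]
0.0 [-6.7  0.1  3.5]
```

Call:
send_rows --motion '[[[-5,0,2.2],0],[[-6,0,2.4],0],[[-6,0,2.6],0],[[-5,0,2.4],0],[[-3.5,0,1.6],0]]'

```text
time_s: 12.02
position: [0.5502, 0.1289, 0.2756]
tcp_rot: [[0.227, -0.973, 0.034], [-0.974, -0.228, -0.008], [0.016, -0.032, -0.999]]
force: [0.5, 2.3, 1.0]
opening: 0.154
```

```bash
python3 arc.py 2 0 3 2
```

```text
t 12.0167 theta 3.1 rad err 1.8 lat -0.2 ang -76.86 F ahead,up,lat [-2.1  1.   1. ] open 0.154
2.0 [-0.9 -0.1  3.4]
1.0 [-3.4  0.1  1.7]
0.0 [-3.3  0.1  1.8]
```

Call:
send_rows --motion '[[[-2,0,1.8],0],[[-2,0,1.6],0],[[-1.5,0,1.3],0],[[-1,0,0.8],0],[[0,0,0],0]]'

```text
time_s: 12.43
position: [0.5476, 0.1396, 0.2703]
tcp_rot: [[0.228, -0.973, 0.033], [-0.974, -0.228, -0.003], [0.01, -0.032, -0.999]]
force: [-0.2, 3.0, 2.1]
opening: 0.151
```

```bash
python3 arc.py 2 0 3 2;  python3 - <<'E'
from h import *
for n in("scene","top"):
    c=capture(n); i=c["image"]; i=i[80:300,170:410] if n=="scene" else i[100:300,220:480]
    cv2.imwrite(f"pics/{n}7.png",cv2.resize(i,None,fx=2.5,fy=2.5,interpolation=cv2.INTER_CUBIC))
E
```

```text
t 12.4333 theta -0.1 rad err 2.3 lat -0.3 ang -76.82 F ahead,up,lat [-2.9  2.1  0.4] open 0.151
2.0 [10.2 -0.3 -1.7]
1.0 [-3.3  0.1  1.7]
0.0 [-3.3  0.1  1.8]
```

View pics/scene7.png

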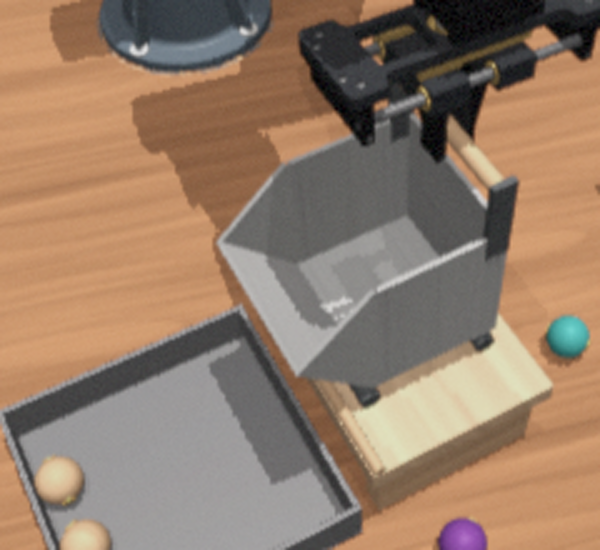

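Tub upright; both balls sit in the tray at crop (59,480) and (85,542). Releasing.

Call:
send_rows --motion '[[[0,0,0],0],[[0,0,0],0],[[0,0,0],0],[[0,0,0],0],[[0,0,0],0]]' --gripper 0

```text
time_s: 12.95
position: [0.5462, 0.1354, 0.2676]
tcp_rot: [[0.227, -0.973, 0.027], [-0.974, -0.227, -0.01], [0.016, -0.024, -1.0]]
force: [-0.2, -0.3, 0.6]
opening: 0.443
```

Call:
send_rows --motion '[[[0,0,0],0],[[0,0,0],0],[[0,0,0],0],[[0,0,0],0],[[0,0,0],0]]'

```text
time_s: 13.37
position: [0.5454, 0.1334, 0.2665]
tcp_rot: [[0.226, -0.974, 0.024], [-0.974, -0.227, -0.013], [0.018, -0.021, -1.0]]
force: [0.5, -0.6, -0.5]
opening: 0.825
```

```bash
python3 arc.py 2 0 1 2;  python3 - <<'E'
from h import *
for n in("scene","top"):
    c=capture(n); i=c["image"]; i=i[80:300,170:410] if n=="scene" else i[100:300,220:480]
    cv2.imwrite(f"pics/{n}8.png",cv2.resize(i,None,fx=2.5,fy=2.5,interpolation=cv2.INTER_CUBIC))
E
```

```text
t 13.3667 theta 0.7 rad err -3.8 lat -3.8 ang -76.92 F ahead,up,lat [ 0.7 -0.5  0.4] open 0.825
2.0 [ 4.7 -3.9 -5.5]
```

View pics/scene8.png

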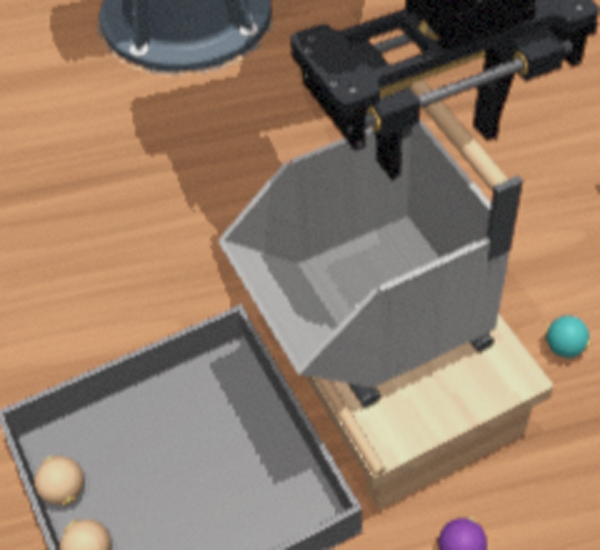

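Call:
send_rows --motion '[[[-2,0,-15],0],[[0,0,-20],0],[[0,0,-25],0],[[0,0,-30],0],[[0,0,-20],0]]'

```text
time_s: 13.88
position: [0.5385, 0.1367, 0.3741]
tcp_rot: [[0.227, -0.974, 0.008], [-0.974, -0.227, -0.014], [0.016, -0.005, -1.0]]
force: [0.4, 1.3, -0.5]
opening: 0.994
```

Call:
send_rows --motion '[[[0,0,-15],0],[[0,0,0],0],[[0,0,0],0],[[0,0,0],0],[[0,0,0],0]]'

```text
time_s: 14.3
position: [0.5398, 0.1374, 0.394]
tcp_rot: [[0.227, -0.974, 0.018], [-0.974, -0.227, -0.014], [0.017, -0.014, -1.0]]
force: [0.4, 0.1, -0.3]
opening: 1.003
```

```bash
python3 - <<'E'
from h import *
s=bot.read_state(); print(s["time_s"],s["force"].round(1))
cs=[]
for n in("scene","top"):
    c=capture(n); cs.append(c); cv2.imwrite(f"pics/{n}9.png",c["image"])
    for k in("tub_bar","tub_foot","ball_1"):
        r=place_of(n,k); print(n,k,[(np.round(d["xy"],1).tolist(),round(d["p"],2)) for d in r])
        if k=="ball_1":
            T=np.array([.621,-.108,0]); y=np.array([-.255,.967])
            for d in r:
                q=onz(c,d["xy"],.025)[:2]-T[:2]; print("   tray frame",(q@np.array([.967,.255])).round(3),(q@y).round(3))
E
```

```text
14.3 [ 0.4  0.1 -0.3]
scene tub_bar [([348.2, 131.0], 0.86)]
scene tub_foot [([300.0, 215.9], 0.8)]
scene ball_1 [([205.5, 294.8], 0.84), ([355.0, 299.8], 0.77), ([191.8, 270.7], 0.64), ([397.0, 213.6], 0.59)]
   tray frame 0.017 -0.087
   tray frame 0.179 0.168
   tray frame -0.049 -0.093
   tray frame 0.055 0.367
top tub_bar []
top tub_foot []
top ball_1 [([449.1, 196.6], 0.85), ([437.8, 168.8], 0.68)]
   tray frame -0.042 -0.091
   tray frame 0.025 -0.085
```

View pics/scene9.png

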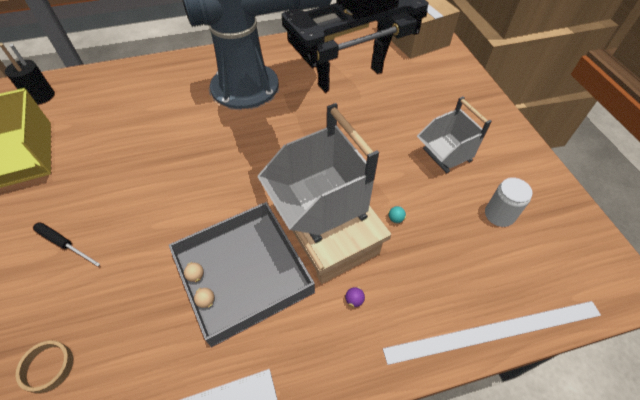

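View pics/top9.png

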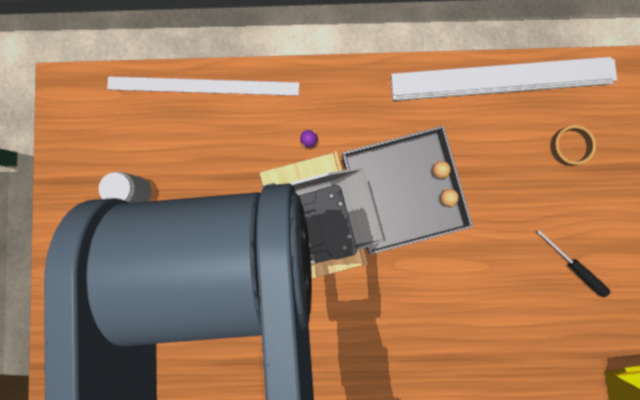

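The balls lie in the tray at top (442,170) and (449,198), the tub stands upright in its place, and the gripper is well clear of it. Handing in.

```bash
python3 -c "
from rig import bot
print(bot.hand_in()); print(bot.read_state()['time_s'])"
```

```text
the job is handed in; nothing more can be done
None
the job is handed in; nothing more can be done
```

I poured both brown balls into the grey tray, rocked the tub back upright in its place, let go and handed the job in at about 14 s of the 54 s allowed. I gripped the crossbar and rocked the tub on its front rail to about 65 degrees, estimated from the arm's path. I stopped there because both balls were already out. The tub forces read on the gripper stayed around 5 N or less.

**Last checks before hand-in:**
- **Balls:** both lie near the tray's far wall, at about x −0.045 and +0.02 m, y about −0.09 m, inside the ±0.11 m limits.
- **Tub:** it stands upright. In the scene camera the bar point moved about 2 px and the foot point about 4.5 px from the start. That foot shift is about the size of the network's own error, and the path suggests the rail slid about 2–3 mm forward against the toe stop.
- **Gripper:** it is clear of everything, about 10 cm above the bar, and reads no force.

**Failed or disagreed:**
- The top camera could not confirm the tub's position, because the arm hides it there.
- At the start the two cameras disagreed by several millimetres on the foot position, so I planned the motion from the bar, whose sleeve ends I picked out in both pictures.

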